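# Put the slide boxes and spatula away

### The arm

A 7-joint arm with a two-finger parallel gripper is mounted at the origin on the work surface. World frame = base frame: x ahead of the robot, y to its left, z up, the work surface at z = 0. Lengths are in m, angles in rad, forces in N, time in s.
With the tool pointing down it reaches from about 0.425 to 1.025 m from the base axis. Payload 9.4 kg.
Tool frame: the origin (TCP) lies at the very end of the fingers, on their centre line; the grasp point (between the pads) lies 19 mm behind it; z points along the fingers, y is the line along which they close (so a half turn about z gives the same grasp; the last joint's range is limited). The gripper opens to 93 mm and grips with 3 to 60 N. Pads are 15 mm wide; open, the fingers measure 128 mm over their backs; the gripper's body (75 mm by 188 mm) begins 65 mm behind the grasp point.
Start: joints at [-1.333, 0.599, -0.003, 1.599, 0.002, 0.943, -0.08], TCP at [0.224, 0.689, 0.219] pointing down, gripper open.
Joint ranges: [-2.57, 2.57], [-0.35, 1.97], [-1.29, 1.29], [0.11, 2.56], [-1.05, 4.19], [0.11, 1.86], [-2.63, 2.63]. Speed limits (rad/s): [2.22, 2.22, 3.01, 3.01, 3.14, 3.14, 3.14].

### API

Orientations are given as a 3x3 rotation matrix whose columns are the frame's x, y, z axes.
In Python, from rig import manip gives the robot as it stands.
- The arm moves only by the tool jog_arm, never from a script. Its argument "rows" is a list of rows, each a list of 4 numbers: the shift along the tool's x, y, z in m, then the turn about the tool's z in rad. A call has exactly 8 rows; each row shifts and turns the commanded pose from where the row before left it, along the tool's axes as they then stand; what a row does not reach is not made up. A row lasts 1/10 s, in which the tool goes at most 50 mm and 8.59 degrees, less where a joint would pass 70% of its speed; a pose out of reach is approached as far as the arm can. A call with a gripper value outside its range is refused whole. "hand" is the opening, from 0 (shut) to 1 (fully open), set as the call begins (left out, the last holds). The fingers move at their own pace and stop on an object; "force" is the grip in N (left out, the last holds). Time passes only in rows, so rows that do not move let the fingers close, or fill a call up. It gives the time, the measured TCP pose, the force, the opening and the grip force at its end, in the units of the state.
- manip.state(): the state, without advancing time (a new reading comes with each control period).
- manip.read_camera(name): name is "scene" or "top" or "wrist"; returns (picture, depth): 480x640x3 uint8, red, green, blue; 480x640 float32, m along the optical axis (not along the pixel's ray), 0 where there is no reading.
- manip.camera_params(name): a dict with "fx", "fy", "cx", "cy" (pixels), "rvec" (rotation vector, rad) and "tvec" (3), from world to camera coordinates, as OpenCV has them. Camera axes: x right, y down, z forward; pixel columns grow to the right and rows downward; lengths in m; the calibration is good to about 2 mm. A picture is of the moment at which its call begins: read the wrist's pose just before it. camera_params takes no time and is no camera call; for the wrist camera it gives the pose at the moment of the call.
- manip.close_job(): hands the job in; it is judged then, once.
The state is a dict: "time": time; "joints": joint angles; "qd": joint speeds; "joint_torque": joint torques, N m; "position": TCP position; "tool_rot": TCP orientation; "force": force on the tool from outside, world axes, zero at the start; "wrist_torque": the same for the moment, N m; "finger_gap": finger opening in m; "grasp_force": force on a finger pad.
Only numpy, scipy, OpenCV 4.12 (cv2) and the standard library are available. Lean on these libraries where they do the work, as an engineer would, in place of code of your own. Each camera call takes 0.05 s, during which the arm holds its last target. There are 200 camera calls.

### The job

Put the slide kit away: stand the blue and the orange slide box upright on end, white label end up, each in the rack bay of its own colour, setting them down gently, and lay the spatula flat in the empty compartment of the tray with its blade towards the green end. Leave everything else on the bench where it is.

Things in the scene. Friction and masses are not known exactly. Their poses are not given: they have to be found in the camera images.
- box_blue: slide box, a rigid blue plastic box 110 x 56 x 26 mm (length x, width y, thickness z), about 130 g, one 22 mm long end white (the label end). Origin: centre of the 110 x 56 face that is underneath as it lies at the start; x points along its length to the white label end, z is its thickness. It lies flat on the bench at the start.
- box_blue_foot (a point): centre of the blue box's foot end face (the 56 x 26 mm end that is not white); axes as the box
- box_orange: slide box, a rigid orange plastic box 110 x 56 x 26 mm (length x, width y, thickness z), about 130 g, one 22 mm long end white (the label end). Origin: centre of the 110 x 56 face that is underneath as it lies at the start; x points along its length to the white label end, z is its thickness. It lies flat on the bench at the start.
- box_orange_foot (a point): centre of the orange box's foot end face (the 56 x 26 mm end that is not white); axes as the box
- bay_blue: blue bay of the rack: a shallow coloured tray, outside 46 (x) x 80 (y) x 18 mm, walls 4 mm, inner pocket 38 (x) x 72 (y) mm and 14 mm deep. Origin at the centre of its underside (6 mm above the bench), z up; x points along the row. The three bays stand in a row, 75 mm from centre to centre, in varying order, on a thin white base plate, so the boxes stand in them face to face like books.
- bay_blue_in (a point): centre of the blue bay's inner floor, 10 mm above the bench; axes as the bay
- bay_orange: orange bay of the rack: a shallow coloured tray, outside 46 (x) x 80 (y) x 18 mm, walls 4 mm, inner pocket 38 (x) x 72 (y) mm and 14 mm deep. Origin at the centre of its underside (6 mm above the bench), z up; x points along the row. The three bays stand in a row, 75 mm from centre to centre, in varying order, on a thin white base plate, so the boxes stand in them face to face like books.
- bay_orange_in (a point): centre of the orange bay's inner floor, 10 mm above the bench; axes as the bay
- bay_grey: grey bay of the rack: a shallow coloured tray, outside 46 (x) x 80 (y) x 18 mm, walls 4 mm, inner pocket 38 (x) x 72 (y) mm and 14 mm deep. Origin at the centre of its underside (6 mm above the bench), z up; x points along the row. The three bays stand in a row, 75 mm from centre to centre, in varying order, on a thin white base plate, so the boxes stand in them face to face like books.
- spatula: lab spatula 170 mm long lying along x on the bench: green handle 110 x 16 x 14 mm (x -85 to +25 mm), flat steel blade 52 x 24 x 3 mm (x +33 to +85 mm). Origin under the middle of its length, at the underside; x points to the blade, z up. About 70 g, balances near its origin.
- spatula_blade (a point): tip of the spatula's blade (85 mm from its origin along x, 2 mm above its underside)
- spatula_butt (a point): butt end of the spatula's handle (85 mm from its origin along -x, 7 mm above its underside)
- tray: white instrument tray 212 (x) x 132 (y) x 18 mm, fixed, floor and walls 4 mm thick, two compartments along x: the empty one inside 204 x 72 mm on the +y side, the narrower one (48 mm) with the brush on the -y side. Origin at the centre of its underside. The end at +x is green (end wall and a strip of the floor)
- tray_free (a point): centre of the floor of the tray's empty compartment, 4 mm above the bench; axes as the tray (x towards the green end)
- box_grey: grey slide box of the same size, already standing in the grey bay, top 120 mm above the bench, bystander. Origin: centre of one large face; x points up
- brush: small brush 160 mm long with wooden handle lying in the tray's narrow compartment, bystander; origin under its middle
- dish_1: lidded clear culture dish with yellow contents, diameter 92, height 16 mm, bystander; origin at the centre of its underside
- dish_2: lidded clear culture dish with red-brown contents, diameter 92, height 16 mm, bystander; origin at the centre of its underside
- bottle: amber jar, diameter 68, height 130 mm, bystander; origin at the centre of its underside
- flask: conical glass flask, diameter 72, height 104 mm, bystander; origin at the centre of its underside
- beaker: glass beaker, diameter 68, height 85 mm, bystander; origin at the centre of its underside
There are look-alikes about, which are no part of the job. There is more than one size of the spatula; the job needs the middle-sized.

How it is judged:
By the outcome, as a careful person would: the job done as asked, in the order asked, and still so for the second after the job is handed in, with the robot touching nothing.
It also fails if it takes over 72 s, if anything falls off the work surface, if the arm or the gripper's body presses on something with over 40 N, if the wrist force passes 120 N, or if a joint passes its speed limit or range.

## Working session

There is one attempt and no reset: what is moved stays moved. The work goes in short steps, Python scripts to look and compute and a tool call to move; the robot and the scene stay as the last step left them, time stands still between calls to the robot, and variables do not carry over. Pictures are saved under pics/ and viewed, at most 10 in all, crops included, and the job is handed in when it is done.

Besides the shell and the picture viewer there is one more tool, called after "Emit:" in YAML: its name, and indented under it one key for each argument. jog_arm: Moves the arm, as the interface text tells. Its arguments: {"type":"object","properties":{"rows":{"type":"array","items":{"type":"array","items":{"type":"number"}}},"hand":{"type":"number"},"force":{"type":"number"}},"required":["rows"]}

```bash
ls; mkdir -p pics; python3 - <<'E'
from rig import manip
import cv2,numpy as np
for n in("top","scene"):
    p,d=manip.read_camera(n); cv2.imwrite(f"pics/{n}0.png",p[:,:,::-1]); np.save(f"{n}0.npy",d); np.save(f"{n}0p.npy",p)
    print(n,manip.camera_params(n))
s=manip.state();print(s)
E
```

```text
pics
top {'fx': 526.9081820168601, 'fy': 526.9081820168601, 'cx': 322.62558569363347, 'cy': 246.1842317657253, 'rvec': array([ 2.12309311, -2.12038908,  0.15202532]), 'tvec': array([-0.0134361 ,  0.51413114,  1.09516442])}
scene {'fx': 521.6906085667473, 'fy': 521.6906085667473, 'cx': 331.793247031753, 'cy': 231.57085759384336, 'rvec': array([ 2.11778096,  1.56799364, -0.46743881]), 'tvec': array([-0.12727246, -0.39009114,  1.56575204])}
{'time': 0.1, 'joints': array([-1.3326679 ,  0.60007715, -0.00248871,  1.60002681,  0.00180568,
        0.94286403, -0.07979541]), 'qd': array([-0.00320418, -0.00127489, -0.00146914, -0.00209654,  0.00175449,
       -0.00039102, -0.00172663]), 'joint_torque': array([ 5.41057088e-03, -7.66551805e+01,  1.50214054e+00, -2.52936852e+01,
       -5.22820302e-02,  1.35641563e-02,  8.14713894e-05]), 'position': array([0.2244169 , 0.68895795, 0.2178322 ]), 'tool_rot': array([[-9.50856127e-01,  3.09632936e-01, -2.66857682e-04],
       [ 3.09633007e-01,  9.50855185e-01, -1.34809048e-03],
       [-1.63670202e-04, -1.36446804e-03, -9.99999056e-01]]), 'force': array([ 0.55932689, -0.63889955,  0.69264818]), 'wrist_torque': array([-0.01519136, -0.05210761,  0.01172053]), 'grasp_force': 0.0, 'finger_gap': 0.09299580940387657}
```

View pics/top0.png

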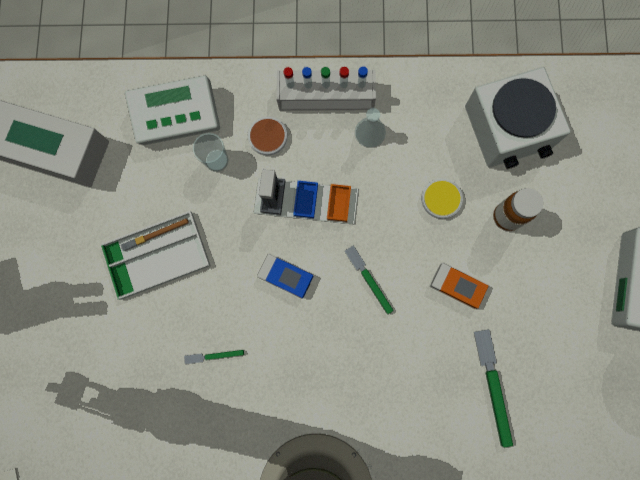

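View pics/scene0.png

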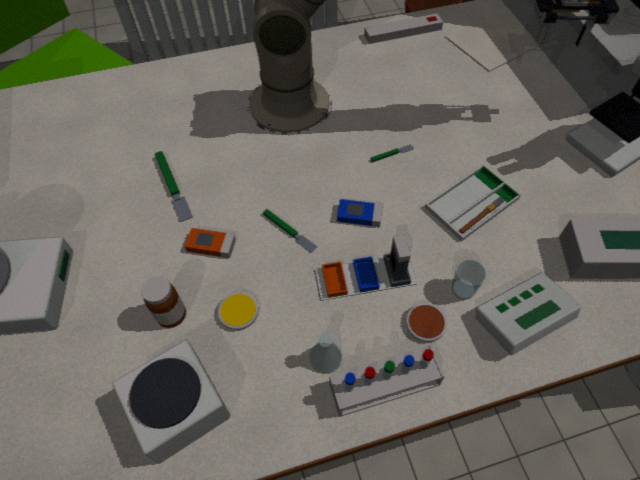

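```bash
cat > h.py <<'E'
import cv2,numpy as np
from rig import manip
def world(d,c):
    R=cv2.Rodrigues(c["rvec"])[0]; v,u=np.mgrid[:480,:640]
    P=np.stack([(u-c["cx"])/c["fx"]*d,(v-c["cy"])/c["fy"]*d,d],-1)
    return (P-c["tvec"])@R
def rect(W,m,zmin,zmax):
    """min-area rect of masked points in a height band: centre, sizes(long,short), yaw of long side, median z"""
    q=W[m&(W[...,2]>zmin)&(W[...,2]<zmax)]
    (c,s,a)=cv2.minAreaRect((q[:,:2]*1000).astype(np.float32))
    if s[0]<s[1]: s=s[::-1]; a+=90
    return np.round(c,1),np.round(s,1),round(a%180,1),round(np.median(q[:,2])*1000,1),len(q)
def comp(m,seed):
    n,l=cv2.connectedComponents(m.astype(np.uint8)); return l==l[seed[1],seed[0]]
E
python3 - <<'E'
from h import *
seeds={"top":dict(blue=(277,283),orange=(449,292),baybl=(307,207),bayor=(338,213),sp=(378,290),blade=(355,258),wb=(267,267),wo=(439,279),grn=(120,280),tray=(165,265),gtop=(267,185)),
"scene":dict(blue=(345,217),orange=(195,247),baybl=(365,280),bayor=(333,285),sp=(280,222),blade=(307,244),wb=(378,213),wo=(228,243),grn=(495,182),tray=(465,200),gtop=(403,245))}
for n in seeds:
    p=np.load(n+"0p.npy");d=np.load(n+"0.npy");W=world(d,manip.camera_params(n))
    hsv=cv2.cvtColor(p,cv2.COLOR_RGB2HSV);H,S,V=[hsv[...,i] for i in range(3)]
    cm=dict(blue=(H>105)&(H<130)&(S>150),orange=(H<18)&(S>150),green=(H>50)&(H<85)&(S>120))
    print(n)
    for k,c,z in [("blue","blue",(.015,.035)),("orange","orange",(.015,.035)),("baybl","blue",(.0,.04)),("bayor","orange",(0,.04)),("sp","green",(.003,.03)),("grn","green",(0,.03))]:
        print(k,*rect(W,cv2.dilate(comp(cm[c],seeds[n][k]).astype(np.uint8),np.ones((3,3)))>0 if k[0]=='b' and k[1]!='a' else comp(cm[c],seeds[n][k]),*z))
    for k in("blade","wb","wo","tray","gtop"):
        u,v=seeds[n][k]; print(k,np.round(W[v,u]*1000,1))
    for nm,a in(("box_b",seeds[n]["blue"]),("box_o",seeds[n]["orange"]),("tray",seeds[n]["tray"])):
        z=(W[...,2]>(.02 if nm!='tray' else .013))&(W[...,2]<(.032 if nm!='tray' else .024))
        r=.09 if nm!='tray' else .15
        c0=W[a[1],a[0]]; m=z&(np.hypot(W[...,0]-c0[0],W[...,1]-c0[1])<r)
        print(nm,*rect(W,m,0,1))
E
```

```text
top
blue [448.5  61.9] [92.4 56.3] 64.6 25.6 880
orange [ 426.7 -317.6] [89.  57.1] 63.1 25.3 790
baybl [625.7  26.8] [81.2 45.2] 173.2 11.4 717
bayor [617.5 -47.5] [81.6 44.8] 173.5 11.0 711
sp [ 420.3 -130. ] [107.5  14.4] 32.4 13.4 319
grn [470.4 446.1] [120.7  34.9] 21.0 5.6 785
blade [494.  -83.9   4.9]
wb [471.1 109.1  25.7]
wo [ 445.2 -264.2   24.2]
tray [479.1 343.   -1.4]
gtop [628.5 100.  121.5]
box_b [452.6  70.7] [111.2  56.1] 64.8 25.8 1291
box_o [ 431.6 -307.8] [110.8  57.5] 63.4 25.6 1338
tray [500.6 362.8] [213.9 134.7] 110.9 17.0 1215
scene
blue [452.1  57.4] [93.1 60.8] 64.7 24.8 619
orange [ 431.7 -321. ] [87.7 58.5] 63.0 25.2 573
baybl [630.4  24.9] [81.9 50. ] 173.4 11.3 630
bayor [621.3 -51.3] [83.  45.5] 173.1 11.3 639
sp [ 425.8 -134.4] [105.4  17. ] 30.7 12.6 222
grn [445.8 433.1] [65.3 36.4] 17.5 4.7 276
blade [501.9 -84.2   1.9]
wb [479.5 108.   24.9]
wo [ 456.8 -269.2   23.9]
tray [492.  346.2   2.5]
gtop [637.  102.4 117.8]
box_b [456.4  66.2] [111.   59.9] 63.5 25.2 786
box_o [ 436.1 -312. ] [111.8  59.1] 63.2 25.5 909
tray [504.1 358.9] [216.7 135.1] 111.2 16.1 753
```

```bash
cat >> h.py <<'E'
def plan(x,y,z,yaw,n,start=None):
    """rows (tool frame) from the present (or start=(x,y,z,yaw of tool y, deg)) to TCP x,y,z with tool y at yaw deg"""
    if start is None:
        s=manip.state(); p=s["position"]; a=np.degrees(np.arctan2(s["tool_rot"][1,1],s["tool_rot"][0,1]))
    else: p=np.array(start[:3]); a=start[3]
    p=np.array(p,float); rows=[]; dy=(yaw-a+180)%360-180
    for i in range(n):
        k=n-i; st=(np.array([x,y,z])-p)/k; da=((yaw-a+180)%360-180)/k
        t=np.radians(a); Y=np.array([np.cos(t),np.sin(t),0]); Z=np.array([0,0,-1.]); X=np.cross(Y,Z)
        r=[round(float(st@X),3),round(float(st@Y),3),round(float(st@Z),3),round(float(-np.radians(da)),2)]
        rows.append(r); p=p+r[0]*X+r[1]*Y+r[2]*Z; a-=np.degrees(r[3])
    for i in range(0,n,8): print(str(rows[i:i+8]).replace(" ",""))
    print("end",p.round(4),round(a,2)); return (*p,a)
E
python3 -c "
from h import *
print(manip.camera_params('wrist'))
plan(.46,.08,.22,-25.5,16)"
```

```text
{'fx': 362.983349597279, 'fy': 362.983349597279, 'cx': 314.0955877258644, 'cy': 235.1905643774079, 'rvec': array([-2.33265915, -1.69441435, -0.25908249]), 'tvec': array([-0.72547727, -0.03559704,  0.39101564])}
[[-0.026,-0.032,-0.0,0.11],[-0.029,-0.029,-0.0,0.11],[-0.032,-0.025,-0.0,0.11],[-0.035,-0.022,-0.0,0.11],[-0.037,-0.018,-0.0,0.11],[-0.038,-0.013,-0.0,0.1],[-0.04,-0.01,-0.0,0.11],[-0.04,-0.005,-0.0,0.1]]
[[-0.041,-0.001,-0.0,0.11],[-0.041,0.003,-0.0,0.1],[-0.04,0.008,-0.0,0.11],[-0.039,0.012,-0.0,0.1],[-0.037,0.016,-0.001,0.11],[-0.036,0.019,-0.0,0.1],[-0.033,0.023,-0.001,0.11],[-0.031,0.027,-0.0,0.1]]
end [0.4602 0.0799 0.2198] -25.44
```

Emit:
jog_arm:
  rows:
    - [-0.026,-0.032,0,0.11]
    - [-0.029,-0.029,0,0.11]
    - [-0.032,-0.025,0,0.11]
    - [-0.035,-0.022,0,0.11]
    - [-0.037,-0.018,0,0.11]
    - [-0.038,-0.013,0,0.1]
    - [-0.04,-0.01,0,0.11]
    - [-0.04,-0.005,0,0.1]
  hand: 1

```text
time: 0.9
position: [0.3422, 0.3824, 0.2185]
tool_rot: [[-0.382, 0.924, -0.0], [0.924, 0.382, -0.0], [-0.0, -0.0, -1.0]]
force: [1.3, 1.2, 0.5]
finger_gap: 0.0934
grasp_force: 0.0
```

Emit:
jog_arm:
  rows:
    - [-0.041,-0.001,0,0.11]
    - [-0.041,0.003,0,0.1]
    - [-0.04,0.008,0,0.11]
    - [-0.039,0.012,0,0.1]
    - [-0.037,0.016,-0.001,0.11]
    - [-0.036,0.019,0,0.1]
    - [-0.033,0.023,-0.001,0.11]
    - [-0.031,0.027,0,0.1]

```text
time: 1.7
position: [0.4605, 0.0789, 0.2207]
tool_rot: [[0.433, 0.901, 0.0], [0.901, -0.433, 0.0], [0.0, 0.0, -1.0]]
force: [0.2, 0.2, -0.1]
finger_gap: 0.0932
grasp_force: 0.0
```

```bash
cat >> h.py <<'E'
def wrist(name):
    c=manip.camera_params("wrist"); p,d=manip.read_camera("wrist"); cv2.imwrite(f"pics/{name}.png",p[:,:,::-1]); np.savez(name,p=p,d=d)
    hsv=cv2.cvtColor(p,cv2.COLOR_RGB2HSV); return p,d,world(d,c),[hsv[...,i] for i in range(3)]
def box_at(W,c0,r=.09,z=(.02,.032)):
    m=(W[...,2]>z[0])&(W[...,2]<z[1])&(np.hypot(W[...,0]-c0[0],W[...,1]-c0[1])<r); return rect(W,m,0,1)
E
python3 - <<'E'
from h import *
p,d,W,(H,S,V)=wrist("w1")
print(manip.state()["position"],manip.state()["tool_rot"][:,1])
print("box",*box_at(W,(.4545,.0685)))
b=(H>105)&(H<130)&(S>150); n,l,st,ce=cv2.connectedComponentsWithStats(b.astype(np.uint8))
for i in range(1,n):
    if st[i,4]>200: print(ce[i],st[i],*rect(W,l==i,0,.04))
E
```

```text
[0.46269883 0.07289193 0.22129073] [ 0.89611879 -0.44380117  0.00341047]
box [453.3  69.4] [110.3  56.2] 64.8 25.2 5604
[482.95060509 182.47196839] [ 437  149   92   69 4049] [626.2  26.7] [80.2 46. ] 173.4 10.1 4034
[311.19993561 225.41629105] [ 284  187   55   82 3106] [448.8  60.8] [88.1 54.9] 64.6 25.1 3094
```

View pics/w1.png

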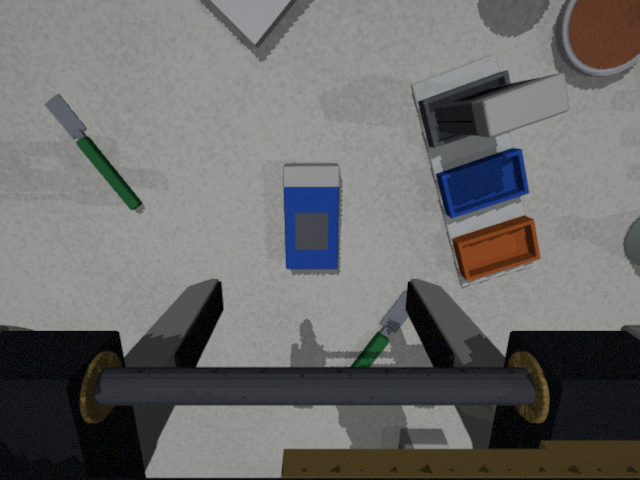

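```bash
python3 - <<'E'
from h import *
print(manip.state()["position"])
s=plan(.4723,.1092,.06,-25.3,8,(.4602,.0799,.2198,-25.44))
s=plan(.4723,.1092,.008,-25.3,6,s)
E
```

```text
[0.46269883 0.07289193 0.22129073]
[[0.004,-0.0,0.02,-0.0],[0.004,-0.0,0.02,-0.0],[0.004,-0.0,0.02,-0.0],[0.004,-0.0,0.02,-0.0],[0.004,-0.0,0.02,-0.0],[0.004,-0.001,0.02,-0.0],[0.004,-0.0,0.02,-0.0],[0.004,-0.001,0.02,-0.0]]
end [0.4721 0.1097 0.0598] -25.44
[[-0.0,0.0,0.009,-0.0],[-0.0,0.0,0.009,-0.0],[-0.0,0.0,0.008,-0.0],[-0.0,0.0,0.009,-0.0],[-0.0,0.0,0.008,-0.0],[-0.0,0.0,0.009,-0.0]]
end [0.4721 0.1097 0.0078] -25.44
```

Emit:
jog_arm:
  rows:
    - [0.004,0,0.02,0]
    - [0.004,0,0.02,0]
    - [0.004,0,0.02,0]
    - [0.004,0,0.02,0]
    - [0.004,0,0.02,0]
    - [0.004,-0.001,0.02,0]
    - [0.004,0,0.02,0]
    - [0.004,-0.001,0.02,0]

```text
time: 2.55
position: [0.4722, 0.1105, 0.0597]
tool_rot: [[0.429, 0.903, -0.0], [0.903, -0.429, -0.0], [-0.0, -0.0, -1.0]]
force: [0.6, -0.1, 0.3]
finger_gap: 0.0929
grasp_force: 0.0
```

Emit:
jog_arm:
  rows:
    - [0,0,0.009,0]
    - [0,0,0.009,0]
    - [0,0,0.008,0]
    - [0,0,0.009,0]
    - [0,0,0.008,0]
    - [0,0,0.009,0]
    - [0,0,0,0]
    - [0,0,0,0]

```text
time: 3.35
position: [0.4721, 0.1099, 0.0085]
tool_rot: [[0.43, 0.903, -0.0], [0.903, -0.43, -0.0], [-0.0, -0.0, -1.0]]
force: [-1.2, -0.2, 0.8]
finger_gap: 0.0928
grasp_force: 0.0
```

Emit:
jog_arm:
  rows:
    - [0,0,0,0]
    - [0,0,0,0]
    - [0,0,0,0]
    - [0,0,0,0]
    - [0,0,0,0]
    - [0,0,0,0]
    - [0,0,0,0]
    - [0,0,0,0]
  hand: 0.55
  force: 4

```text
time: 4.15
position: [0.4722, 0.1101, 0.0087]
tool_rot: [[0.43, 0.903, 0.0], [0.903, -0.43, 0.0], [0.0, 0.0, -1.0]]
force: [-0.6, 0.0, 2.9]
finger_gap: 0.0559
grasp_force: 4.0
```

Emit:
jog_arm:
  rows:
    - [-0.002,0,-0.01,0]
    - [-0.003,0,-0.009,0]
    - [-0.004,0,-0.009,0]
    - [-0.005,0,-0.009,0]
    - [-0.006,0,-0.008,0]
    - [-0.006,0,-0.008,0]
    - [-0.007,0,-0.007,0]
    - [-0.008,0,-0.006,0]

```text
time: 4.95
position: [0.4544, 0.0725, 0.0753]
tool_rot: [[0.429, 0.903, 0.0], [0.903, -0.429, 0.0], [0.0, 0.0, -1.0]]
force: [-0.3, 0.6, -1.1]
finger_gap: 0.0559
grasp_force: 4.0
```

```bash
cat >> h.py <<'E'
def tilt(W,m,c):
    """main directions of the masked points within 0.15 m of c: line fit of points in the plane (tool x, z)"""
    s=manip.state(); X=s["tool_rot"][:,0]; q=(W-s["position"])[m&(np.linalg.norm(W-c,axis=-1)<.15)]
    a=q@X; y=q@s["tool_rot"][:,1]; k=np.abs(y)<.02; return np.c_[a[k],q[k,2]+s["position"][2]]*1000
E
python3 - <<'E'
from h import *
p,d,W,(H,S,V)=wrist("w2"); s=manip.state(); print(s["position"],s["finger_gap"],s["grasp_force"],s["force"])
b=(H>105)&(H<130)&(S>120)
q=tilt(W,b,s["position"]); q=q[q[:,0]<60]; print(len(q),np.percentile(q,[2,50,98],axis=0))
E
```

```text
[0.45370352 0.0712073  0.07587209] 0.05585506029702445 3.999450132250786 [-1.14732045 -1.37501294 -0.85960124]
1860 [[-49.81308311  58.11954282]
 [-22.27154164  75.97889447]
 [ 25.87315709 170.07291334]]
```

View pics/w2.png

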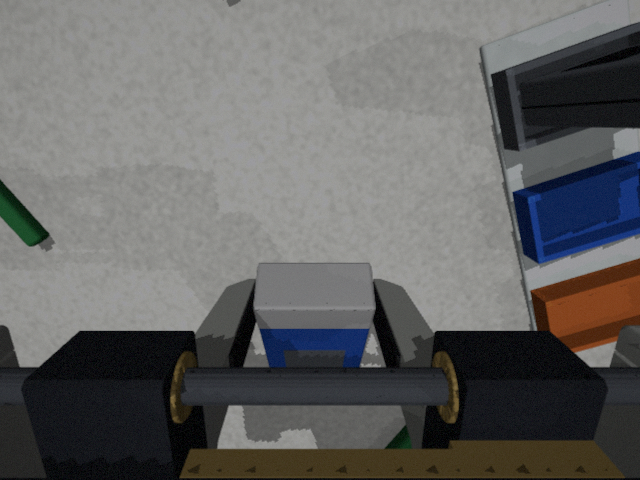

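Emit:
jog_arm:
  rows:
    - [0,0,-0.045,0]
    - [0,0,0,0]
    - [0,0,0.03,0]
    - [0,0,-0.04,0]
    - [0,0,0,0]
    - [0,0,0.03,0]
    - [0,0,-0.04,0]
    - [0,0,0,0]
  force: 3

```text
time: 5.8
position: [0.4552, 0.0725, 0.14]
tool_rot: [[0.43, 0.903, 0.0], [0.903, -0.43, -0.001], [-0.001, 0.001, -1.0]]
force: [0.1, 0.3, -1.9]
finger_gap: 0.0561
grasp_force: 3.0
```

```bash
cat >> h.py <<'E'
def angle(name,col):
    """elevation of the held box's face of that colour, by a line fit in the plane tool x, world z"""
    p,d,W,(H,S,V)=wrist(name); s=manip.state()
    b=((H>105)&(H<130)&(S>120)) if col=="blue" else ((H<18)&(S>150))
    q=tilt(W,b,s["position"]); q=q[(np.abs(q[:,0])<70)&(q[:,1]<s["position"][2]*1000+60)&(q[:,1]>s["position"][2]*1000-110)]
    w=(V>70)&(S<40); t=tilt(W,w,s["position"]); t=t[(np.abs(t[:,0])<70)&(t[:,1]<s["position"][2]*1000+60)&(t[:,1]>s["position"][2]*1000)]
    for k in(q,t):
        if len(k)>30:
            vx,vy,x0,y0=cv2.fitLine(k.astype(np.float32),cv2.DIST_HUBER,0,.01,.01).ravel(); print(len(k),"elev",round(float(np.degrees(np.arctan2(vy,vx))),1),"thru",x0,y0,np.percentile(k,[3,97],axis=0).round(1).tolist())
    print(s["time"],s["position"],s["finger_gap"],s["grasp_force"],s["force"])
E
python3 -c "
from h import *
angle('w3','blue')"
```

```text
644 elev 77.2 thru 10.666523 107.36693 [[-0.8, 56.8], [16.1, 131.1]]
5667 elev -13.9 thru 9.86939 159.7252 [[-2.5, 147.7], [21.6, 162.8]]
5.85 [0.45516364 0.07293913 0.13992911] 0.055862711316371175 3.000102862715721 [-0.19976182  0.14179572 -0.51068685]
```

View pics/w3.png

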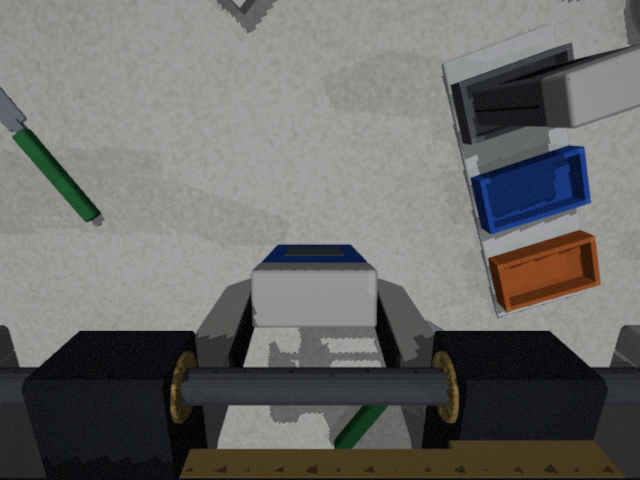

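```bash
python3 - <<'E'
from h import *
s=plan(.6281,.0426,.14,-6.7,14,(.4545,.0727,.1388,-25.44))
s=plan(.6281,.0426,.108,-6.7,6,s)
E
```

```text
[[0.003,0.012,-0.0,-0.02],[0.003,0.012,-0.0,-0.02],[0.003,0.012,-0.0,-0.02],[0.003,0.012,-0.0,-0.02],[0.002,0.012,-0.0,-0.02],[0.002,0.013,-0.0,-0.03],[0.002,0.013,-0.0,-0.02],[0.002,0.013,-0.0,-0.03]]
[[0.001,0.012,-0.0,-0.02],[0.001,0.013,-0.0,-0.03],[0.001,0.012,-0.0,-0.02],[0.0,0.013,-0.0,-0.03],[-0.0,0.013,-0.001,-0.02],[-0.001,0.012,-0.0,-0.03]]
end [0.6281 0.0423 0.1398] -6.53
[[0.0,0.0,0.005,0.0],[0.0,0.0,0.005,0.0],[0.0,0.0,0.005,0.0],[0.0,0.0,0.006,0.0],[0.0,0.0,0.005,0.0],[0.0,0.0,0.006,0.0]]
end [0.6281 0.0423 0.1078] -6.53
```

Emit:
jog_arm:
  rows:
    - [0.003,0.012,0,-0.02]
    - [0.003,0.012,0,-0.02]
    - [0.003,0.012,0,-0.02]
    - [0.003,0.012,0,-0.02]
    - [0.002,0.012,0,-0.02]
    - [0.002,0.013,0,-0.03]
    - [0.002,0.013,0,-0.02]
    - [0.002,0.013,0,-0.03]
  force: 8

```text
time: 6.65
position: [0.5553, 0.0556, 0.1396]
tool_rot: [[0.259, 0.966, -0.0], [0.966, -0.259, -0.0], [-0.0, 0.0, -1.0]]
force: [-0.4, -0.1, -0.9]
finger_gap: 0.0561
grasp_force: 8.0
```

Emit:
jog_arm:
  rows:
    - [0.001,0.012,0,-0.02]
    - [0.001,0.013,0,-0.03]
    - [0.001,0.012,0,-0.02]
    - [0,0.013,0,-0.03]
    - [0,0.013,-0.001,-0.02]
    - [-0.001,0.012,0,-0.03]
    - [0,0,0,0]
    - [0,0,0,0]

```text
time: 7.45
position: [0.6279, 0.0424, 0.1404]
tool_rot: [[0.114, 0.993, -0.001], [0.993, -0.114, -0.0], [-0.0, -0.001, -1.0]]
force: [-0.6, 0.0, -1.0]
finger_gap: 0.0558
grasp_force: 8.0
```

```bash
python3 -c "
from h import *
angle('w4','blue')"
```

```text
639 elev 77.3 thru 12.683451 115.8254 [[-0.4, 57.8], [16.4, 131.9]]
5650 elev -14.3 thru 10.213662 160.02222 [[-1.9, 147.1], [21.7, 163.1]]
7.5 [0.62757016 0.04260274 0.14047739] 0.05582904839415913 7.999989241361618 [ 0.00289952 -0.03601438 -1.80191374]
```

Emit:
jog_arm:
  rows:
    - [0,0,0.005,0]
    - [0,0,0.005,0]
    - [0,0,0.005,0]
    - [0,0,0.005,0]
    - [0,0,0.005,0]
    - [0,0,0.005,0]
    - [0,0,0.005,0]
    - [0,0,0,0]

```text
time: 8.3
position: [0.6277, 0.0426, 0.1048]
tool_rot: [[0.114, 0.994, -0.001], [0.994, -0.114, -0.0], [-0.0, -0.001, -1.0]]
force: [0.5, -0.4, -0.8]
finger_gap: 0.0559
grasp_force: 8.0
```

Emit:
jog_arm:
  rows:
    - [0,0,0.001,0]
    - [0,0,0.001,0]
    - [0,0,0.001,0]
    - [0,0,0.001,0]
    - [0,0,0.001,0]
    - [0,0,0,0]
    - [0,0,0,0]
    - [0,0,0,0]
  force: 4

```text
time: 9.1
position: [0.6282, 0.0426, 0.1007]
tool_rot: [[0.114, 0.994, 0.0], [0.994, -0.114, -0.0], [0.0, 0.0, -1.0]]
force: [0.2, -0.2, -1.1]
finger_gap: 0.0561
grasp_force: 4.0
```

Emit:
jog_arm:
  rows:
    - [0,0,0.001,0]
    - [-0.002,0,0.001,0]
    - [-0.003,0,0,0]
    - [-0.003,0,0,0]
    - [-0.003,0,0,0]
    - [-0.003,0,0.001,0]
    - [-0.003,0,0,0]
    - [0,0,0,0]

```text
time: 9.9
position: [0.6261, 0.025, 0.0975]
tool_rot: [[0.114, 0.993, -0.0], [0.993, -0.114, -0.0], [-0.0, -0.0, -1.0]]
force: [-1.3, 0.5, 1.1]
finger_gap: 0.0562
grasp_force: 4.0
```

```bash
python3 -c "
from h import *
angle('w5','blue')"
```

```text
2514 elev 88.4 thru 18.07638 61.32012 [[14.5, 8.2], [24.4, 96.3]]
8006 elev -0.6 thru 18.096107 119.59812 [[-3.2, 103.2], [69.2, 121.0]]
9.95 [0.62611258 0.02518734 0.09756401] 0.05585881133575594 4.000006914138794 [-1.03005987 -0.03633777  0.80233709]
```

```bash
python3 - <<'E'
from h import *
s=plan(.438,-.298,.22,-26.8,16,(.6262,.0254,.1968,-6.53))
E
```

```text
[[-0.021,-0.009,-0.001,0.02],[-0.022,-0.009,-0.001,0.02],[-0.022,-0.009,-0.002,0.02],[-0.022,-0.008,-0.001,0.02],[-0.022,-0.008,-0.002,0.02],[-0.022,-0.007,-0.001,0.02],[-0.022,-0.007,-0.002,0.02],[-0.023,-0.006,-0.001,0.02]]
[[-0.023,-0.006,-0.002,0.02],[-0.023,-0.005,-0.001,0.02],[-0.023,-0.005,-0.002,0.03],[-0.023,-0.004,-0.001,0.02],[-0.023,-0.004,-0.002,0.03],[-0.023,-0.003,-0.001,0.02],[-0.023,-0.003,-0.002,0.03],[-0.023,-0.002,-0.001,0.02]]
end [ 0.4379 -0.2979  0.2198] -26.58
```

Emit:
jog_arm:
  rows:
    - [0,0,0,0]
    - [0,0,0,0]
    - [0,0,0,0]
    - [0,0,0,0]
    - [0,0,-0.01,0]
    - [0,0,-0.02,0]
    - [0,0,-0.03,0]
    - [0,0,-0.04,0]
  hand: 0.8

```text
time: 10.75
position: [0.6253, 0.0257, 0.1982]
tool_rot: [[0.114, 0.993, -0.002], [0.994, -0.114, -0.0], [-0.001, -0.002, -1.0]]
force: [-0.3, 0.4, 0.2]
finger_gap: 0.0746
grasp_force: 0.0
```

Emit:
jog_arm:
  rows:
    - [-0.021,-0.009,-0.001,0.02]
    - [-0.022,-0.009,-0.001,0.02]
    - [-0.022,-0.009,-0.002,0.02]
    - [-0.022,-0.008,-0.001,0.02]
    - [-0.022,-0.008,-0.002,0.02]
    - [-0.022,-0.007,-0.001,0.02]
    - [-0.022,-0.007,-0.002,0.02]
    - [-0.023,-0.006,-0.001,0.02]
  hand: 1

```text
time: 11.55
position: [0.5308, -0.1376, 0.2087]
tool_rot: [[0.272, 0.962, -0.0], [0.962, -0.272, 0.0], [0.0, -0.0, -1.0]]
force: [0.4, -0.1, 0.1]
finger_gap: 0.093
grasp_force: 0.0
```

Emit:
jog_arm:
  rows:
    - [-0.023,-0.006,-0.002,0.02]
    - [-0.023,-0.005,-0.001,0.02]
    - [-0.023,-0.005,-0.002,0.03]
    - [-0.023,-0.004,-0.001,0.02]
    - [-0.023,-0.004,-0.002,0.03]
    - [-0.023,-0.003,-0.001,0.02]
    - [-0.023,-0.003,-0.002,0.03]
    - [-0.023,-0.002,-0.001,0.02]

```text
time: 12.35
position: [0.4366, -0.2991, 0.2208]
tool_rot: [[0.45, 0.893, 0.0], [0.893, -0.45, -0.0], [0.0, 0.0, -1.0]]
force: [-0.5, 0.2, -0.2]
finger_gap: 0.0929
grasp_force: 0.0
```

```bash
python3 - <<'E'
from h import *
manip.read_camera("wrist")
p,d,W,(H,S,V)=wrist("w6"); s=manip.state(); print(s["position"])
b=box_at(W,(.433,-.309)); print("box",*b)
o=(H<18)&(S>150)&(np.hypot(W[...,0]-.433,W[...,1]+.309)<.09); print(*rect(W,o,.015,.04))
P,D=manip.read_camera("top"); cv2.imwrite("pics/top1.png",P[:,:,::-1]); Wt=world(D,manip.camera_params("top"))
print("standing",*box_at(Wt,(.627,.03),.06,(.11,.13)))
E
```

```text
[ 0.43542785 -0.30091675  0.22104875]
box [ 432.4 -309. ] [110.2  56.5] 63.4 25.2 5709
[ 427.5 -317.5] [87.8 54.9] 63.2 25.1 3084
standing [628.9  51.4] [76.8 57.2] 83.7 120.0 373
```

```bash
python3 - <<'E'
from h import *
s=plan(.4521,-.2697,.06,-26.6,8,(.4379,-.2979,.2198,-26.58))
E
```

```text
[[0.004,0.0,0.02,0.0],[0.004,0.0,0.02,0.0],[0.004,0.0,0.02,0.0],[0.004,0.0,0.02,0.0],[0.004,0.0,0.02,0.0],[0.004,0.0,0.02,0.0],[0.004,0.0,0.02,0.0],[0.004,0.0,0.02,0.0]]
end [ 0.4522 -0.2693  0.0598] -26.58
```

Emit:
jog_arm:
  rows:
    - [0.004,0,0.02,0]
    - [0.004,0,0.02,0]
    - [0.004,0,0.02,0]
    - [0.004,0,0.02,0]
    - [0.004,0,0.02,0]
    - [0.004,0,0.02,0]
    - [0.004,0,0.02,0]
    - [0.004,0,0.02,0]

```text
time: 13.3
position: [0.4527, -0.2679, 0.0597]
tool_rot: [[0.446, 0.895, 0.0], [0.895, -0.446, 0.001], [0.001, -0.0, -1.0]]
force: [0.7, 0.7, 0.1]
finger_gap: 0.0931
grasp_force: 0.0
```

Emit:
jog_arm:
  rows:
    - [0,0,0.009,0]
    - [0,0,0.009,0]
    - [0,0,0.008,0]
    - [0,0,0.009,0]
    - [0,0,0.008,0]
    - [0,0,0.009,0]
    - [0,0,0,0]
    - [0,0,0,0]

```text
time: 14.1
position: [0.4521, -0.269, 0.0085]
tool_rot: [[0.448, 0.894, -0.0], [0.894, -0.448, 0.0], [0.0, -0.0, -1.0]]
force: [0.5, 0.5, 1.0]
finger_gap: 0.093
grasp_force: 0.0
```

Emit:
jog_arm:
  rows:
    - [0,0,0,0]
    - [0,0,0,0]
    - [0,0,0,0]
    - [0,0,0,0]
    - [0,0,0,0]
    - [0,0,0,0]
    - [0,0,0,0]
    - [0,0,0,0]
  hand: 0.55
  force: 4

```text
time: 14.9
position: [0.4523, -0.2689, 0.0087]
tool_rot: [[0.448, 0.894, 0.0], [0.894, -0.448, 0.0], [0.0, 0.0, -1.0]]
force: [-0.5, 0.5, 2.8]
finger_gap: 0.0558
grasp_force: 4.0
```

Emit:
jog_arm:
  rows:
    - [-0.002,0,-0.01,0]
    - [-0.003,0,-0.009,0]
    - [-0.004,0,-0.009,0]
    - [-0.005,0,-0.009,0]
    - [-0.006,0,-0.008,0]
    - [-0.006,0,-0.008,0]
    - [-0.007,0,-0.007,0]
    - [-0.008,0,-0.006,0]

```text
time: 15.7
position: [0.4337, -0.3062, 0.0753]
tool_rot: [[0.447, 0.894, 0.0], [0.894, -0.447, -0.0], [0.0, 0.0, -1.0]]
force: [-0.1, -0.0, -0.4]
finger_gap: 0.0559
grasp_force: 4.0
```

Emit:
jog_arm:
  rows:
    - [0,0,-0.045,0]
    - [0,0,0,0]
    - [0,0,0.03,0]
    - [0,0,-0.04,0]
    - [0,0,0,0]
    - [0,0,0.03,0]
    - [0,0,-0.04,0]
    - [0,0,0,0]
  force: 3

```text
time: 16.5
position: [0.4342, -0.3069, 0.1407]
tool_rot: [[0.448, 0.894, 0.001], [0.894, -0.448, -0.001], [-0.001, 0.001, -1.0]]
force: [0.8, -1.1, -1.0]
finger_gap: 0.0563
grasp_force: 3.0
```

```bash
python3 -c "
from h import *
angle('w7','orange')"
```

```text
1333 elev 85.8 thru 15.449473 104.56737 [[11.5, 50.5], [17.5, 131.8]]
5377 elev -6.5 thru 7.2491207 155.46538 [[-5.5, 143.5], [19.2, 157.1]]
16.55 [ 0.43435709 -0.30651512  0.14033019] 0.05609781896625193 2.99096692353487 [-0.37854276  0.85518981 -0.92071477]
```

```bash
python3 - <<'E'
from h import *
s=plan(.6178,-.0441,.14,-6.6,16,(.4339,-.3060,.1388,-26.58))
E
```

```text
[[0.02,0.003,-0.0,-0.02],[0.02,0.003,-0.0,-0.02],[0.02,0.004,-0.0,-0.02],[0.02,0.004,-0.0,-0.02],[0.019,0.005,-0.0,-0.02],[0.019,0.005,-0.0,-0.02],[0.019,0.005,-0.0,-0.02],[0.019,0.006,-0.0,-0.02]]
[[0.019,0.006,-0.0,-0.02],[0.019,0.006,-0.0,-0.02],[0.019,0.007,-0.0,-0.02],[0.019,0.007,-0.0,-0.03],[0.018,0.008,-0.0,-0.02],[0.018,0.008,-0.0,-0.03],[0.018,0.009,-0.001,-0.02],[0.018,0.009,-0.0,-0.03]]
end [ 0.6181 -0.0443  0.1398] -6.53
```

Emit:
jog_arm:
  rows:
    - [0.02,0.003,0,-0.02]
    - [0.02,0.003,0,-0.02]
    - [0.02,0.004,0,-0.02]
    - [0.02,0.004,0,-0.02]
    - [0.019,0.005,0,-0.02]
    - [0.019,0.005,0,-0.02]
    - [0.019,0.005,0,-0.02]
    - [0.019,0.006,0,-0.02]
  force: 8

```text
time: 17.35
position: [0.5266, -0.1741, 0.1398]
tool_rot: [[0.298, 0.954, 0.001], [0.954, -0.298, 0.0], [0.001, 0.001, -1.0]]
force: [1.1, 0.3, -1.1]
finger_gap: 0.0557
grasp_force: 8.0
```

Emit:
jog_arm:
  rows:
    - [0.019,0.006,0,-0.02]
    - [0.019,0.006,0,-0.02]
    - [0.019,0.007,0,-0.02]
    - [0.019,0.007,0,-0.03]
    - [0.018,0.008,0,-0.02]
    - [0.018,0.008,0,-0.03]
    - [0.018,0.009,-0.001,-0.02]
    - [0.018,0.009,0,-0.03]

```text
time: 18.15
position: [0.6192, -0.0426, 0.1407]
tool_rot: [[0.112, 0.994, 0.0], [0.994, -0.112, -0.0], [-0.0, 0.0, -1.0]]
force: [-0.4, -0.8, -1.8]
finger_gap: 0.0563
grasp_force: 8.0
```

```bash
python3 -c "
from h import *
for i in range(3): manip.read_camera('wrist')
angle('w8','orange')
d=np.load('w8.npz'); W=world(d['d'],manip.camera_params('wrist')); print(np.degrees(np.arctan2(*manip.state()['tool_rot'][[1,0],1])))"
```

```text
1288 elev 85.4 thru 16.734146 103.96107 [[12.4, 49.7], [19.1, 131.5]]
5368 elev -7.1 thru 9.033352 155.06648 [[-3.8, 143.5], [20.9, 156.8]]
18.35 [ 0.6182123  -0.04349019  0.14044696] 0.05574160049259615 7.988186180591583 [ 0.19759072 -0.49411026 -1.74879376]
-6.469396890657198
```

View pics/w8.png

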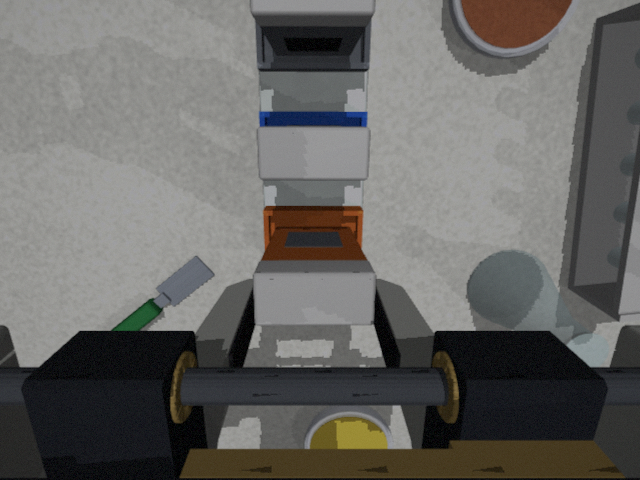

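Emit:
jog_arm:
  rows:
    - [-0.001,0,0.005,0]
    - [0,0,0.005,0]
    - [0,0,0.005,0]
    - [0,0,0.005,0]
    - [0,0,0.005,0]
    - [0,0,0.004,0]
    - [0,0,0.001,0]
    - [0,0,0,0]

```text
time: 19.15
position: [0.618, -0.0449, 0.1105]
tool_rot: [[0.114, 0.994, -0.0], [0.994, -0.114, -0.0], [-0.0, -0.0, -1.0]]
force: [-0.1, -0.1, -1.8]
finger_gap: 0.0561
grasp_force: 8.0
```

Emit:
jog_arm:
  rows:
    - [0,0,0.001,0]
    - [0,0,0.001,0]
    - [0,0,0.001,0]
    - [0,0,0.001,0]
    - [0,0,0.001,0]
    - [-0.001,0,0,0]
    - [-0.002,0,0,0]
    - [0,0,0,0]
  force: 4

```text
time: 19.95
position: [0.6177, -0.0484, 0.1057]
tool_rot: [[0.114, 0.993, 0.0], [0.993, -0.114, -0.0], [-0.0, 0.0, -1.0]]
force: [0.0, -0.2, -1.4]
finger_gap: 0.0557
grasp_force: 4.0
```

Emit:
jog_arm:
  rows:
    - [-0.001,0,0.001,0]
    - [-0.001,0,0,0]
    - [-0.001,0,0.001,0]
    - [-0.001,0,0,0]
    - [-0.001,0,0,0]
    - [-0.001,0,0,0]
    - [0,0,0,0]
    - [0,0,0,0]

```text
time: 20.75
position: [0.6169, -0.0538, 0.1036]
tool_rot: [[0.114, 0.994, -0.0], [0.994, -0.114, 0.0], [0.0, -0.0, -1.0]]
force: [-2.8, -0.5, 2.5]
finger_gap: 0.0559
grasp_force: 4.0
```

```bash
python3 -c "
from h import *
angle('w9','orange')"
```

```text
2660 elev -89.1 thru 18.180462 58.963478 [[15.8, 8.3], [28.9, 95.7]]
6106 elev -1.0 thru 25.524122 119.194214 [[-5.5, 106.8], [69.4, 120.8]]
20.8 [ 0.61687679 -0.05383681  0.10358867] 0.05561511038449725 4.0058694407343864 [-3.34967612 -0.15918272  2.08146617]
```

```bash
python3 - <<'E'
from h import *
s=plan(.438,-.122,.21,-58.5,8,(.6172,-.0537,.2028,-6.53))
E
```

```text
[[-0.011,-0.021,-0.001,0.11],[-0.013,-0.02,-0.001,0.11],[-0.015,-0.018,-0.001,0.11],[-0.018,-0.017,-0.001,0.12],[-0.019,-0.014,-0.001,0.11],[-0.021,-0.012,-0.001,0.12],[-0.022,-0.01,-0.001,0.11],[-0.023,-0.007,-0.0,0.12]]
end [ 0.4381 -0.1222  0.2098] -58.67
```

Emit:
jog_arm:
  rows:
    - [0,0,0,0]
    - [0,0,0,0]
    - [0,0,0,0]
    - [0,0,0,0]
    - [0,0,-0.01,0]
    - [0,0,-0.02,0]
    - [0,0,-0.03,0]
    - [0,0,-0.04,0]
  hand: 0.8

```text
time: 21.6
position: [0.6162, -0.0538, 0.2042]
tool_rot: [[0.114, 0.994, -0.002], [0.994, -0.114, -0.0], [-0.001, -0.002, -1.0]]
force: [0.6, -0.0, 0.6]
finger_gap: 0.0743
grasp_force: 0.0
```

Emit:
jog_arm:
  rows:
    - [-0.011,-0.021,-0.001,0.11]
    - [-0.013,-0.02,-0.001,0.11]
    - [-0.015,-0.018,-0.001,0.11]
    - [-0.018,-0.017,-0.001,0.12]
    - [-0.019,-0.014,-0.001,0.11]
    - [-0.021,-0.012,-0.001,0.12]
    - [-0.022,-0.01,-0.001,0.11]
    - [-0.023,-0.007,0,0.12]
  hand: 0.6

```text
time: 22.4
position: [0.4371, -0.1226, 0.2114]
tool_rot: [[0.857, 0.516, 0.001], [0.516, -0.857, 0.001], [0.001, 0.0, -1.0]]
force: [-0.3, 0.8, 1.5]
finger_gap: 0.0558
grasp_force: 0.0
```

```bash
python3 - <<'E'
from h import *
for i in range(3): manip.read_camera("wrist")
p,d,W,(H,S,V)=wrist("w10"); s=manip.state(); print(s["time"],s["position"])
near=np.hypot(W[...,0]-.447,W[...,1]+.115)<.12
g=(H>50)&(H<85)&(S>100)&near; print("handle",*rect(W,g,.003,.03)," top band",*rect(W,g,.010,.03))
q=W[g&(W[...,2]>.01)]; print(np.percentile(q[:,2],[5,50,95]))
P,D=manip.read_camera("top"); Wt=world(D,manip.camera_params("top"));cv2.imwrite("pics/top2.png",P[:,:,::-1])
for c in((.627,.028),(.6175,-.048),(.635,.101)): print("standing",*box_at(Wt,c,.034,(.11,.13)))
print("tray",*box_at(Wt,(.502,.361),.15,(.013,.024)))
E
```

```text
22.6 [ 0.43834654 -0.1222966   0.21129638]
handle [ 420.9 -130.6] [108.   14.9] 32.2 12.9 1419  top band [ 420.9 -130.6] [108.   14.9] 32.2 12.9 1410
[0.01178992 0.2490972  0.31870894]
standing [625.8  27.2] [57.9 26.8] 173.0 120.1 361
standing [616.5 -50. ] [58.7 26.6] 172.8 120.0 355
standing [633.6 101.8] [56.8 27.4] 173.9 120.0 363
tray [500.8 362.8] [213.4 134. ] 110.9 16.9 1231
```

View pics/w10.png

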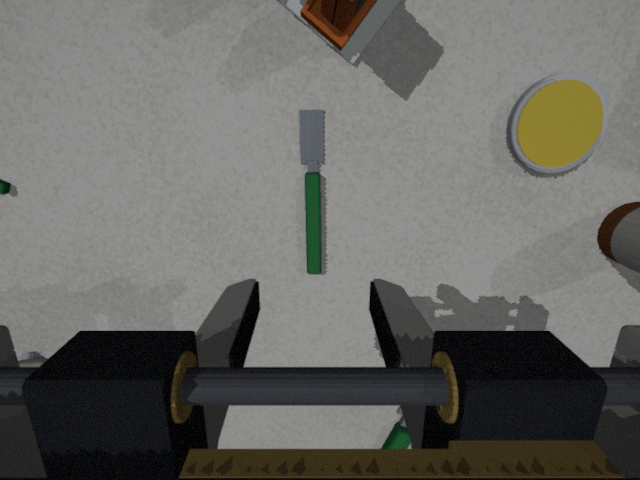

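```bash
python3 - <<'E'
from h import *
s=plan(.4463,-.1146,.05,-57.8,8,(.4381,-.1222,.2098,-58.67))
s=plan(.4463,-.1146,.004,-57.8,6,s)
s=plan(.4765,.3535,.1,20.9,24,(*s[:2],.1,s[3]))
E
```

```text
[[0.001,-0.0,0.02,-0.0],[0.001,-0.0,0.02,-0.0],[0.001,-0.0,0.02,-0.0],[0.002,-0.0,0.02,-0.0],[0.001,-0.001,0.02,-0.0],[0.002,-0.0,0.02,-0.01],[0.001,-0.001,0.02,-0.0],[0.002,-0.0,0.02,-0.01]]
end [ 0.4464 -0.1148  0.0498] -57.52
[[-0.0,-0.0,0.008,0.0],[-0.0,-0.0,0.008,0.0],[-0.0,-0.0,0.007,0.0],[-0.0,-0.0,0.008,0.0],[-0.0,-0.0,0.007,0.0],[-0.0,-0.0,0.008,0.0]]
end [ 0.4464 -0.1148  0.0038] -57.52
[[0.012,-0.016,0.0,-0.06],[0.012,-0.015,0.0,-0.06],[0.013,-0.014,0.0,-0.06],[0.014,-0.013,0.0,-0.06],[0.015,-0.013,0.0,-0.06],[0.016,-0.012,0.0,-0.06],[0.016,-0.011,0.0,-0.06],[0.017,-0.01,0.0,-0.06]]
[[0.018,-0.009,0.0,-0.06],[0.018,-0.008,0.0,-0.06],[0.018,-0.006,0.0,-0.05],[0.019,-0.006,0.0,-0.06],[0.019,-0.004,0.0,-0.05],[0.019,-0.003,0.0,-0.06],[0.019,-0.002,0.0,-0.05],[0.02,-0.001,0.0,-0.06]]
[[0.02,-0.0,0.0,-0.05],[0.019,0.001,0.0,-0.06],[0.019,0.002,0.0,-0.05],[0.019,0.003,0.0,-0.06],[0.019,0.004,0.0,-0.05],[0.019,0.005,0.0,-0.06],[0.019,0.006,0.0,-0.05],[0.019,0.007,0.0,-0.06]]
end [0.4767 0.3537 0.1   ] 20.97
```

Emit:
jog_arm:
  rows:
    - [0.001,0,0.02,0]
    - [0.001,0,0.02,0]
    - [0.001,0,0.02,0]
    - [0.002,0,0.02,0]
    - [0.001,-0.001,0.02,0]
    - [0.002,0,0.02,-0.01]
    - [0.001,-0.001,0.02,0]
    - [0.002,0,0.02,-0.01]

```text
time: 23.45
position: [0.4475, -0.1143, 0.0496]
tool_rot: [[0.842, 0.539, 0.001], [0.539, -0.842, 0.001], [0.001, -0.0, -1.0]]
force: [-0.3, 0.3, -0.0]
finger_gap: 0.0555
grasp_force: 0.0
```

Emit:
jog_arm:
  rows:
    - [0,0,0.008,0]
    - [0,0,0.008,0]
    - [0,0,0.007,0]
    - [0,0,0.008,0]
    - [0,0,0.007,0]
    - [0,0,0.008,0]
    - [0,0,0,0]
    - [0,0,0,0]

```text
time: 24.25
position: [0.4461, -0.1149, 0.0045]
tool_rot: [[0.844, 0.537, -0.0], [0.537, -0.844, 0.0], [-0.0, -0.0, -1.0]]
force: [-0.8, 0.0, 1.3]
finger_gap: 0.0559
grasp_force: 0.0
```

Emit:
jog_arm:
  rows:
    - [0,0,0,0]
    - [0,0,0,0]
    - [0,0,0,0]
    - [0,0,0,0]
    - [0,0,0,0]
    - [0,0,0,0]
    - [0,0,0,0]
    - [0,0,0,0]
  hand: 0
  force: 25

```text
time: 25.05
position: [0.4463, -0.1149, 0.0047]
tool_rot: [[0.844, 0.537, 0.0], [0.537, -0.844, 0.0], [0.0, 0.0, -1.0]]
force: [-0.4, 0.4, 2.2]
finger_gap: 0.0156
grasp_force: 25.0
```

Emit:
jog_arm:
  rows:
    - [0,0,-0.006,0]
    - [0,0,-0.01,0]
    - [0,0,-0.015,0]
    - [0,0,-0.015,0]
    - [0,0,-0.015,0]
    - [0,0,-0.015,0]
    - [0,0,-0.012,0]
    - [0,0,-0.008,0]

```text
time: 25.85
position: [0.4463, -0.1148, 0.1017]
tool_rot: [[0.844, 0.537, 0.001], [0.537, -0.844, 0.0], [0.001, 0.0, -1.0]]
force: [0.5, -1.2, -1.7]
finger_gap: 0.0156
grasp_force: 25.0
```

Emit:
jog_arm:
  rows:
    - [0.012,-0.016,0,-0.06]
    - [0.012,-0.015,0,-0.06]
    - [0.013,-0.014,0,-0.06]
    - [0.014,-0.013,0,-0.06]
    - [0.015,-0.013,0,-0.06]
    - [0.016,-0.012,0,-0.06]
    - [0.016,-0.011,0,-0.06]
    - [0.017,-0.01,0,-0.06]

```text
time: 26.65
position: [0.4551, 0.042, 0.1007]
tool_rot: [[0.498, 0.867, -0.0], [0.867, -0.498, -0.0], [-0.0, -0.0, -1.0]]
force: [0.6, -0.4, -0.5]
finger_gap: 0.0157
grasp_force: 25.0
```

Emit:
jog_arm:
  rows:
    - [0.018,-0.009,0,-0.06]
    - [0.018,-0.008,0,-0.06]
    - [0.018,-0.006,0,-0.05]
    - [0.019,-0.006,0,-0.06]
    - [0.019,-0.004,0,-0.05]
    - [0.019,-0.003,0,-0.06]
    - [0.019,-0.002,0,-0.05]
    - [0.02,-0.001,0,-0.06]

```text
time: 27.45
position: [0.4665, 0.1985, 0.1006]
tool_rot: [[0.07, 0.998, -0.0], [0.998, -0.07, -0.0], [-0.0, -0.0, -1.0]]
force: [0.4, 0.3, -0.9]
finger_gap: 0.0154
grasp_force: 25.0
```

Emit:
jog_arm:
  rows:
    - [0.02,0,0,-0.05]
    - [0.019,0.001,0,-0.06]
    - [0.019,0.002,0,-0.05]
    - [0.019,0.003,0,-0.06]
    - [0.019,0.004,0,-0.05]
    - [0.019,0.005,0,-0.06]
    - [0.019,0.006,0,-0.05]
    - [0.019,0.007,0,-0.06]

```text
time: 28.25
position: [0.4765, 0.3552, 0.1006]
tool_rot: [[-0.362, 0.932, 0.0], [0.932, 0.362, -0.0], [-0.0, -0.0, -1.0]]
force: [-0.1, 0.3, -0.8]
finger_gap: 0.0158
grasp_force: 25.0
```

```bash
python3 - <<'E'
from h import *
for i in range(3): manip.read_camera("wrist")
p,d,W,(H,S,V)=wrist("w11"); s=manip.state(); print(s["time"],s["position"],s["finger_gap"],np.degrees(np.arctan2(*s["tool_rot"][[1,0],1])))
X,Y=s["tool_rot"][:,0],s["tool_rot"][:,1]; q=W-s["position"]
a=q@X;b=q@Y
m=(np.abs(a)<.12)&(np.abs(b)<.03)&(W[...,2]>.07)&(W[...,2]<.14)&(a>.02); k=m; 
for lo in range(25,95,10):
    j=m&(a*1000>lo)&(a*1000<lo+10)
    if j.sum(): print(lo,j.sum(),np.median(b[j]*1000),np.median(W[j][:,2])*1000)
# walls of the tray in tool coordinates: points 14-22 mm high
w=(W[...,2]>.013)&(W[...,2]<.022)&(np.abs(a)<.16)
for lo in range(30,110,20):
    j=w&(a*1000>lo)&(a*1000<lo+20); h,e=np.histogram(b[j]*1000,bins=np.arange(-60,130,4)); print(lo,[(int(e[i]),int(h[i])) for i in range(len(h)) if h[i]>25])
E
```

```text
28.45 [0.47633088 0.35375745 0.10045869] 0.015544515335674107 21.011309806076024
25 569 1.3686182104332623 100.75113957573271
35 1046 1.8000944819887237 97.94566541492023
45 1055 1.765448953450451 97.79743642295061
55 1106 1.2980252946320725 97.75952807829805
65 1189 1.7077395430237903 97.81359685714197
75 1227 1.6725694305389731 97.8443729821114
85 18 -5.663079119234322 96.73976187041417
30 [(-40, 147), (-36, 43), (36, 172), (64, 59), (68, 50), (72, 51), (88, 202)]
50 [(-40, 165), (-36, 39), (36, 187), (64, 38), (68, 50), (72, 35), (88, 215)]
70 [(-40, 174), (-36, 47), (36, 209), (88, 231)]
90 [(-40, 139), (-36, 64), (-32, 48), (-28, 42), (-24, 42), (-20, 45), (-16, 45), (-12, 41), (-8, 42), (-4, 49), (0, 42), (4, 42), (8, 42), (12, 49), (16, 42), (20, 42), (24, 43), (28, 45), (32, 45), (36, 153), (40, 52), (44, 45), (48, 44), (52, 42), (56, 42), (60, 43), (64, 47), (68, 42), (72, 45), (76, 44), (80, 41), (84, 50), (88, 177)]
```

View pics/w11.png

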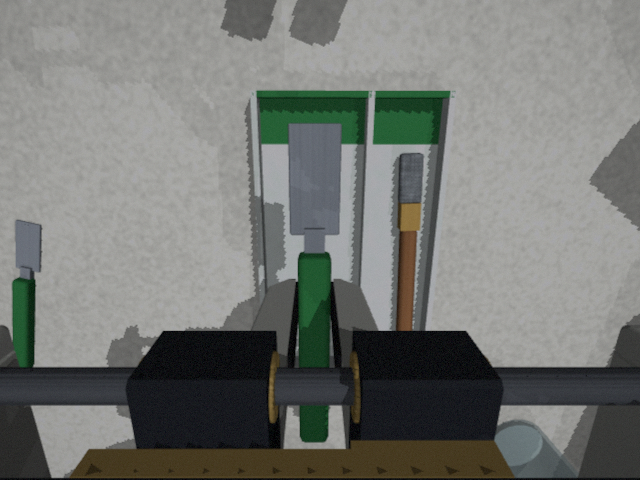

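Emit:
jog_arm:
  rows:
    - [0,0,0.012,0]
    - [0,0,0.015,0]
    - [0,0,0.015,0]
    - [0,0,0.015,0]
    - [0,0,0.013,0]
    - [0,0,0.01,0]
    - [0,0,0.006,0]
    - [0,0,0.002,0]

```text
time: 29.25
position: [0.4764, 0.3534, 0.0119]
tool_rot: [[-0.358, 0.934, -0.001], [0.934, 0.358, -0.001], [-0.0, -0.001, -1.0]]
force: [-0.9, 0.3, -0.0]
finger_gap: 0.0156
grasp_force: 25.0
```

Emit:
jog_arm:
  rows:
    - [0,0,0.001,0]
    - [0,0,0.001,0]
    - [0,0,0.001,0]
    - [0,0,0.001,0]
    - [0,0,0,0]
    - [0,0,0,0]
    - [0,0,0,0]
    - [0,0,0,0]

```text
time: 30.05
position: [0.4765, 0.3537, 0.0088]
tool_rot: [[-0.358, 0.934, 0.0], [0.934, 0.358, 0.0], [0.0, 0.0, -1.0]]
force: [-0.1, -0.3, 1.0]
finger_gap: 0.0156
grasp_force: 25.0
```

Emit:
jog_arm:
  rows:
    - [0,0,0,0]
    - [0,0,0,0]
    - [0,0,0,0]
    - [0,0,0,0]
    - [0,0,0,0]
    - [0,0,-0.01,0]
    - [0,0,-0.02,0]
    - [0,0,-0.03,0]
  hand: 0.26

```text
time: 30.85
position: [0.4758, 0.353, 0.0687]
tool_rot: [[-0.358, 0.934, -0.002], [0.934, 0.358, -0.002], [-0.001, -0.002, -1.0]]
force: [0.1, 0.7, 0.5]
finger_gap: 0.0244
grasp_force: 0.0
```

Emit:
jog_arm:
  rows:
    - [0,0,-0.04,0]
    - [0,0,-0.04,0]
    - [0,0,-0.03,0]
    - [0,0,-0.02,0]
    - [0,0,0,0]
    - [0,0,0,0]
    - [0,0,0,0]
    - [0,0,0,0]

```text
time: 31.65
position: [0.476, 0.3532, 0.1976]
tool_rot: [[-0.358, 0.934, -0.001], [0.934, 0.358, -0.001], [-0.001, -0.002, -1.0]]
force: [-0.5, 0.1, -0.6]
finger_gap: 0.024
grasp_force: 0.0
```

```bash
python3 - <<'E'
from h import *
p,d,W,(H,S,V)=wrist("w12"); s=manip.state(); print(s["time"],s["position"])
g=(H>50)&(H<85)&(S>100)&(np.hypot(W[...,0]-.487,W[...,1]-.326)<.075); print("handle",*rect(W,g,.008,.03))
P,D=manip.read_camera("scene"); cv2.imwrite("pics/scene1.png",P[:,:,::-1])
E
```

```text
31.7 [0.47608473 0.35322037 0.19762392]
handle [488.3 325.9] [107.6  14.2] 110.7 17.0 1499
```

View pics/scene1.png

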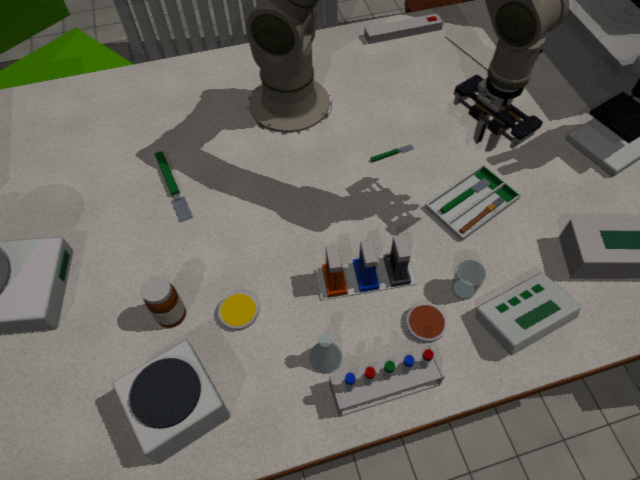

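The scene shows the orange box standing in its bay at (334,272) and the blue box in its bay at (366,268). The spatula lies flat in the tray at (465,195) with its blade towards the green end. Nothing else has moved.

```bash
python3 -c "
from rig import manip
print(manip.close_job())"
```

```text
the job is handed in; nothing more can be done
None
```

I handed the job in at about 32 s: the blue and orange boxes stand label end up in their own bays, and the middle spatula lies flat in the empty tray compartment with its blade towards the green end.

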